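Set up the double-lidded garnish crock and lift off its outer lid

ROBOT

A 6-joint arm with a two-finger parallel gripper is mounted at the origin on a cart in front of the work surface, level with it; the furniture and walls round the work are solid. World frame = base frame: x ahead of the robot, y to its left, z up, the work surface at z = 0. Lengths are in mm, angles in degrees, forces in N, time in s.
With the tool pointing down it reaches from about 300 to 850 mm from the base axis. Payload 4.2 kg.
Tool frame: the origin (TCP) lies at the very end of the fingers, on their centre line; the grasp point (between the pads) lies 19 mm behind it (hold_point_z is the z of the grasp point in the tool frame, in mm); z points along the fingers, y is the direction in which the jaws open and shut (so a half turn about z gives the same grasp; the last joint's range is limited). The gripper opens to 91 mm and grips with 3 to 60 N. Pads are 32 mm wide; open, the fingers measure 118 mm over their backs; the gripper's body (76 mm by 178 mm) begins 60 mm behind the grasp point.
Start: joints at [65.833, 18.312, 89.639, -0, 72.044, -1.146], TCP at [224.872, 529.222, 213.976] pointing down, gripper open.
Joint ranges: [-177.97, 177.97], [-48.28, 115.42], [12.27, 149.76], [-77.06, 257.06], [2.81, 150.46], [-146.56, 146.56]. Speed limits (degrees/s): [147.25, 147.25, 180, 180, 180, 180].

INTERFACE

Orientations are given as [roll, pitch, yaw] about the fixed x, y, z axes, in that order (R = Rz(yaw) Ry(pitch) Rx(roll)).
In Python, from workcell import state, grab_frame, job_done, hold_point_z gives the robot as it stands. The module is installed in compiled form; this text tells all that it offers.
- The arm moves only by the shell command python3 -m creep 'ROWS' [FORCE]. ROWS is JSON, a list of rows, each a list of 7 numbers: the closure, from 0 (fully open) to 1 (shut), then the shift along the tool's x, y, z in mm, then the turn, a rotation vector about the tool's x, y, z in degrees. A call has 1 to 5 rows; each row shifts and turns the commanded pose from where the row before left it, along the tool's axes as they then stand; what a row does not reach is not made up. A row lasts 1/8 s, in which the tool goes at most 62.5 mm and 10.7 degrees, less where a joint would pass 70% of its speed; a pose out of reach is approached as far as the arm can. A call is refused whole if a number of a shift passes 62.5 or a number of a turn 10.7, either way. A call with a gripper value outside its range is refused whole. The fingers move at their own pace and stop on an object; FORCE is the grip in N (left out, the last holds). Time passes only in rows, so rows that do not move let the fingers close. It gives the time, the measured TCP pose, the force and the opening at its end, in the units of the state.
- state(): the state, without advancing time (a new reading comes with each control period).
- grab_frame(name): name is "scene" or "top" or "wrist"; returns a dict with "frame" (400x640x3 uint8, red, green, blue), "fx", "fy", "cx", "cy" (pixels), "view" (4x4, takes a point from world to camera coordinates). Camera axes: x right, y down, z forward; pixel columns grow to the right and rows downward; lengths in mm; the calibration is good to about 2 mm. A picture is of the moment at which its call begins. There is no depth.
- job_done(): hands the job in, once; it reports no verdict.
The state is a dict: "time_s": time; "qpos": joint angles; "qvel": joint speeds; "effort": joint torques, N m; "ee_pos": TCP position; "ee_rot": TCP orientation; "force": force on the tool from outside, world axes, zero at the start; "torque": the same for the moment, N m; "gripper_width": finger opening in mm.
Only numpy, scipy, OpenCV 4.12 (cv2) and the standard library are available. Lean on these libraries where they do the work, as an engineer would, in place of code of your own. Each camera call takes 0.05 s, during which the arm holds its last target.

TASK

Set up the garnish crock for service: stand the tall steel liner cup inside the eared steel crock, then carry the two nested lids together by the inner lid's knob and set them on the liner, putting things down rather than dropping them. Then take the outer lid by its collar and lift it off alone, straight up, leaving the inner lid closed and undisturbed on the liner, and finish still holding the outer lid level and still in the gripper, about 10 cm or more above where it sat. Leave the crock where it stands and do not disturb the other things on the worktop.

Things in the scene. Friction and masses are not known exactly. Their poses are not given: they have to be found in the camera images.
- crock: the crock: low round steel pot, open at the top, 77 mm outside and 69 mm inside diameter, 50 mm high, floor 5 mm thick, with two small wire ears on its sides (100 mm over the ears, none higher than 42 mm). 0.9 kg, loose. Origin: centre of its underside, z up
- liner: the liner: plain tall steel cup, 62 mm outside and 54 mm inside diameter, 80 mm high, open at the top, lower outer edge chamfered by 3 mm. It stands empty on the worktop, mouth up, 0.16 kg; in the crock it rests on the crock's floor and stands 35 mm out of it. Origin: centre of its underside, z up along its axis
- inner_lid: the inner lid: steel, 0.14 kg, upright under the outer lid. Heights in mm above its origin (centre of underside): tapered plug 0-10 (40 wide below, 49 above), flange 73 wide 10-14 that rests on the liner's rim, stem 10 wide 14-38, round knob 18 wide 38-64, which stands out through the outer lid. Seated, its origin is 70 mm above the liner's
- outer_lid: the outer lid: steel cap, 0.12 kg, lying loose on the inner lid's flange. Origin: centre of its lower edge, 2 mm above the inner lid's origin when nested. Skirt 83 mm outside, 78 inside, 0-16 mm high; flat top at 16 mm with a 28 mm hole; round it an upright collar 40 mm outside, 16-32 mm high, to grip. Nested, the inner knob tops the collar by 30 mm
- ramekin: bystander: white porcelain ramekin, 71 mm wide, 44 mm high; origin at the centre of its underside
- ring_mould: bystander: plain steel plating ring without bottom, 73 mm wide, 45 mm high; origin at the centre of its underside
- spice_jar: bystander: spice jar with dark cap, 45 mm wide, 105 mm high; origin at the centre of its underside
- salt_shaker: bystander: glass salt shaker with metal top, 44 mm wide, 90 mm high; origin at the centre of its underside
- service_bell: bystander: domed service bell on a black foot, 92 mm wide, 62 mm high; origin at the centre of its underside
Not all that is in view belongs to the job. What is shaped like the outer_lid but turquoise is not meant.

How it is judged:
By the outcome, as a careful person would: the job done as asked, in the order asked, and still so for the second after the job is handed in, while the arm keeps its last pose, push and grip.
It also fails if it takes over 61 s, if anything falls off the work surface, if the arm or the gripper's body presses on something with over 40 N, if the wrist force passes 120 N, or if a joint passes its speed limit or range.

## Working session

There is one attempt and no reset: what is moved stays moved. The work goes in short steps, Python scripts to look and compute and a shell command to move; the robot and the scene stay as the last step left them, time stands still between calls to the robot, and variables do not carry over. Pictures are saved under pics/ and viewed, and the job is handed in when it is done.

```bash
mkdir -p pics; ls; cat > h.py <<'E'
import numpy as np, cv2, json
from workcell import state, grab_frame, hold_point_z
def snap(name,fn):
    d=grab_frame(name)
    cv2.imwrite(f'pics/{fn}.png',cv2.cvtColor(d['frame'],cv2.COLOR_RGB2BGR))
    json.dump({k:(np.array(d[k]).tolist()) for k in('fx','fy','cx','cy','view')},open(f'pics/{fn}.json','w'))
    return d
def crop(fn,x0,y0,x1,y1,s,out):
    im=cv2.imread(f'pics/{fn}.png')[y0:y1,x0:x1]
    cv2.imwrite(f'pics/{out}.png',cv2.resize(im,None,fx=s,fy=s,interpolation=cv2.INTER_CUBIC))
def ray(fn,u,v,z):
    d=json.load(open(f'pics/{fn}.json'));V=np.array(d['view']);R=V[:3,:3];c=-R.T@V[:3,3]
    r=R.T@np.array([(u-d['cx'])/d['fx'],(v-d['cy'])/d['fy'],1]);return c+r*(z-c[2])/r[2]
def proj(fn,p):
    d=json.load(open(f'pics/{fn}.json'));V=np.array(d['view']);q=V[:3,:3]@np.array(p)+V[:3,3]
    return np.array([d['fx']*q[0]/q[2]+d['cx'],d['fy']*q[1]/q[2]+d['cy']])
E
python3 - <<'E'
from h import *
snap('scene','s0');snap('top','t0');snap('wrist','w0')
s=state();print({k:np.round(v,2).tolist() for k,v in s.items()}, hold_point_z)
E
```

```text
pics
{'time_s': 0.15, 'qpos': [65.83, 18.34, 89.69, -0.0, 72.04, -1.15], 'qvel': [0.0, -0.05, -0.19, -0.03, 0.05, 0.08], 'effort': [0.0, -41.28, -23.22, 0.07, 0.04, -0.0], 'ee_pos': [224.71, 528.88, 213.32], 'ee_rot': [-179.93, 0.0, 156.98], 'force': [-0.54, -0.03, -0.44], 'torque': [-0.0, 0.04, 0.0], 'gripper_width': 91.37} -18.8
```

View pics/s0.png

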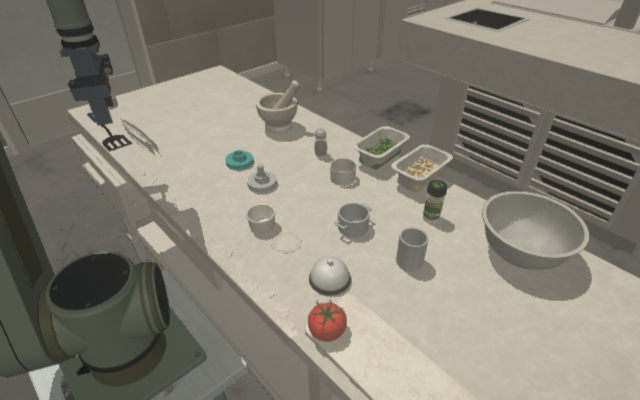

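View pics/t0.png

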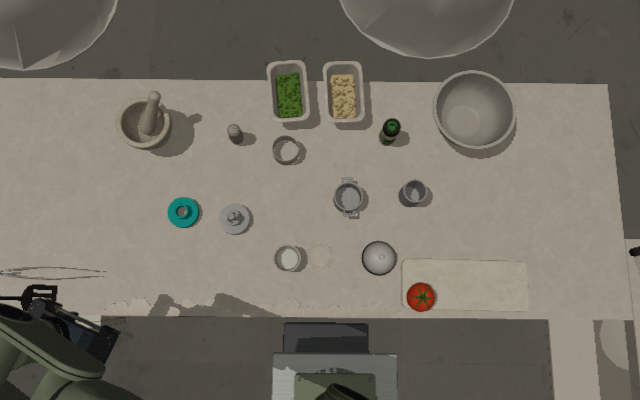

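View pics/w0.png

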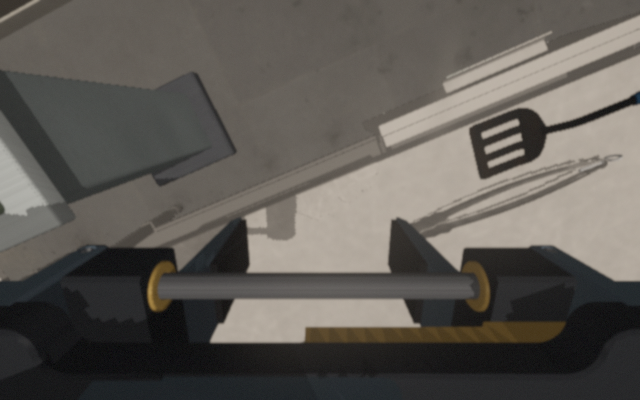

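The top view shows the liner at about (414,193), the crock at (348,197) with ears up and down, the lids at (235,218) and the turquoise decoy at (183,211). I'll enlarge these to measure them.

```bash
python3 - <<'E'
from h import *
crop('t0',320,165,440,225,6,'t0a');crop('t0',160,180,280,260,6,'t0b')
crop('s0',320,180,460,285,5,'s0a');crop('s0',215,140,315,200,8,'s0b')
E
```

```text
(no output)
```

View pics/t0a.png

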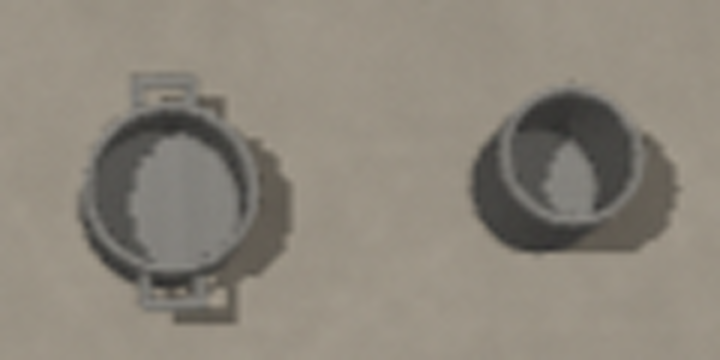

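View pics/t0b.png

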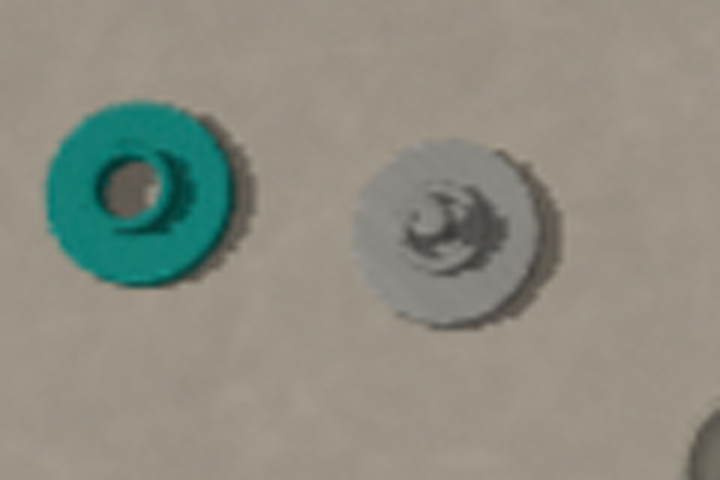

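View pics/s0a.png

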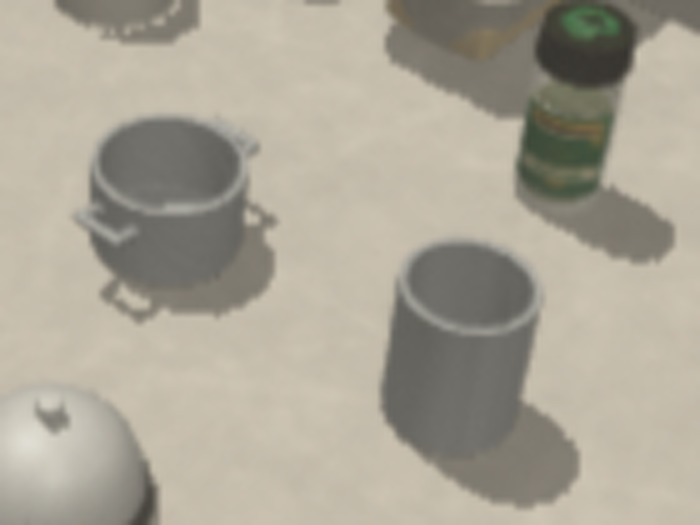

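View pics/s0b.png

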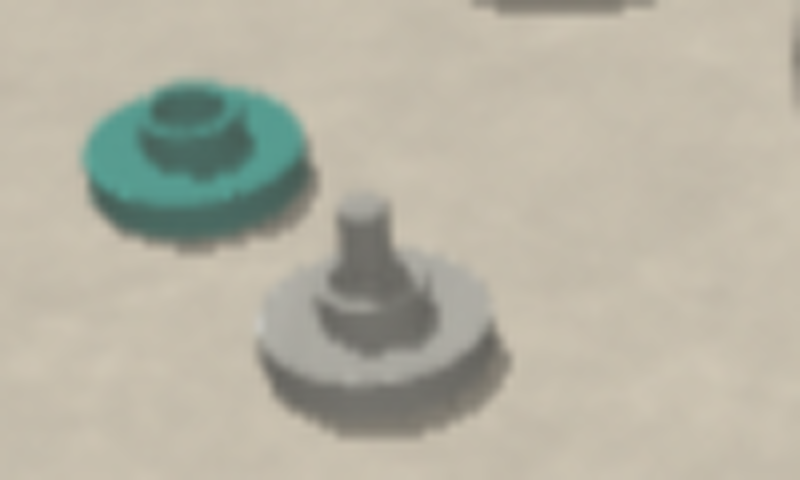

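The enlarged crops put the crock rim centre near (172,192), the liner rim near (570,158) and the lid top near (447,233) in their own pixels. I'll fit these against projected circles in both cameras.

```bash
python3 - <<'E'
from h import *
from scipy.optimize import least_squares
# extents l,r,t,b in image pixels
def c(x,s,o): return (x+.5)/s-.5+o
T=lambda l,r,t,b,x0,y0,s:[c(l,s,x0),c(r,s,x0),c(t,s,y0),c(b,s,y0)]
obs={'crock':(38.5,50,T(86,258,107,279,320,165,6),T(91,247,116,213,320,180,5)),
'liner':(31,80,T(499,642,88,228,320,165,6),T(399,541,239,333,320,180,5)),
'lid':(41.5,18,T(354,541,139,327,160,180,6),T(257,493,246,386,215,140,8))}
a=np.linspace(0,2*np.pi,181)
def ext(fn,x,y,z,r):
    p=np.array([proj(fn,(x+r*np.cos(t),y+r*np.sin(t),z)) for t in a]);return np.array([p[:,0].min(),p[:,0].max(),p[:,1].min(),p[:,1].max()])
for n,(r,z,t,s) in obs.items():
    x0=ray('t0',(t[0]+t[1])/2,(t[2]+t[3])/2,z)
    for lab,views in(('top',[('t0',t)]),('scene',[('s0',s)]),('both',[('t0',t),('s0',s)])):
        f=lambda p:np.concatenate([ext(v,p[0],p[1],z,r)-o for v,o in views])
        q=least_squares(f,x0[:2]);print(n,lab,np.round(q.x,1),np.round(q.fun,1))
print('knob',ray('t0',c(430,6,160),c(212,6,180),64),ray('s0',c(363,8,215),c(206,8,140),64))
print('ears',ray('t0',c(164,6,320),c(78,6,165),40),ray('t0',c(178,6,320),c(304,6,165),40))
for n,u,v,z in(('bell',379,258,30),('spice',391,128,105),('ring',286,150,45),('ramekin',288,258,44)):print(n,ray('t0',u,v,z)[:2])
E
```

```text
crock top [552.  -34.2] [-0.3  0.3 -0.1  0.1]
crock scene [551.3 -33.4] [-0.3  0.3 -0.6  0.5]
crock both [551.6 -33.8] [-0.5  0.2  0.1  0.2 -0.1  0.5 -0.6  0.5]
liner top [ 563.1 -202.5] [-0.2  0.2 -0.2  0.2]
liner scene [ 561.7 -202.7] [-0.4  0.3 -0.6  0.5]
liner both [ 562.5 -202.5] [-0.2  0.1  0.1  0.4 -0.2  0.5 -0.8  0.2]
lid top [496.3 268. ] [ 0.  -0.   0.3 -0.3]
lid scene [494.2 269. ] [-0.1  0.1  0.1 -0.1]
lid both [495.3 268.5] [-0.2 -0.2  0.6  0.1  0.3  0.5  0.1 -0.2]
knob [498.49670246 268.21231884  64.        ] [493.93531355 268.32084271  64.        ]
ears [605.65650412 -31.58754345  40.        ] [504.23582568 -37.3691411   40.        ]
bell [ 393.89321577 -115.22549741]
spice [ 722.67875151 -140.85357657]
ring [678.685387   131.93376034]
ramekin [390.8451726  121.15850682]
```

The measurements agree to within 2 mm: crock (551.6,-33.8), liner (562.5,-202.5), lids (495.5,268.3). I'll turn to yaw 90, so tool x = world y, tool y = world x and tool z = down.

```bash
python3 -m creep '[[0,0,0,0,0,0,9.6],[0,0,0,0,0,0,9.6],[0,0,0,0,0,0,9.6],[0,0,0,0,0,0,9.6],[0,0,0,0,0,0,9.6]]' 20; python3 -m creep '[[0,0,0,0,0,0,9.5],[0,0,0,0,0,0,9.5],[0,0,0,0,0,0,0]]'
```

```text
time_s: 0.78
ee_pos: [224.8, 529.0, 213.6]
ee_rot: [-180.0, 0.0, 108.7]
force: [-0.1, -0.2, 0.3]
gripper_width: 91.0
time_s: 1.15
ee_pos: [224.8, 529.0, 213.7]
ee_rot: [-180.0, 0.0, 90.1]
force: [-0.4, 1.0, -0.1]
gripper_width: 91.4
```

```bash
python3 -m creep '[[0,-48.8,22.5,0,0,0,0],[0,-48.8,22.5,0,0,0,0],[0,-48.8,22.5,0,0,0,0],[0,-48.8,22.5,0,0,0,0],[0,-48.8,22.5,0,0,0,0]]'; python3 -m creep '[[0,-48.8,22.5,0,0,0,0],[0,-48.8,22.5,0,0,0,0],[0,-48.8,22.5,0,0,0,0],[0,-48.8,22.5,0,0,0,0],[0,-48.8,22.5,0,0,0,0]]';python3 -m creep '[[0,-48.8,22.5,0,0,0,0],[0,-48.8,22.5,0,0,0,0],[0,-48.8,22.5,0,0,0,0],[0,-24,22.5,0,0,0,0],[0,0,0,0,0,0,0]]'
```

```text
time_s: 1.78
ee_pos: [337.7, 283.6, 214.0]
ee_rot: [180.0, -0.0, 90.2]
force: [0.5, 0.3, 0.1]
gripper_width: 91.1
time_s: 2.4
ee_pos: [450.2, 39.4, 214.1]
ee_rot: [180.0, -0.0, 90.2]
force: [0.9, 1.1, -0.2]
gripper_width: 91.2
time_s: 3.02
ee_pos: [540.6, -131.1, 213.2]
ee_rot: [-180.0, 0.0, 90.0]
force: [-1.3, 1.0, 0.6]
gripper_width: 91.2
```

```bash
python3 -m creep '[[0,-36,11,20,0,0,0],[0,-35.4,11,30,0,0,0],[0,0,0,30,0,0,0],[0,0,0,0,0,0,0]]'; python3 - <<'E'
from h import *
snap('wrist','w1');snap('top','t1');print(proj('w1',(562.5,-202.5,80)),proj('w1',state()['ee_pos']))
crop('t1',360,150,480,240,6,'t1a')
E
```

```text
time_s: 3.52
ee_pos: [559.4, -199.4, 131.6]
ee_rot: [-179.7, -0.2, 90.1]
force: [0.0, -0.3, -0.3]
gripper_width: 91.0
[322.21786722 216.95013372] [321.55265184 243.35727125]
```

View pics/w1.png

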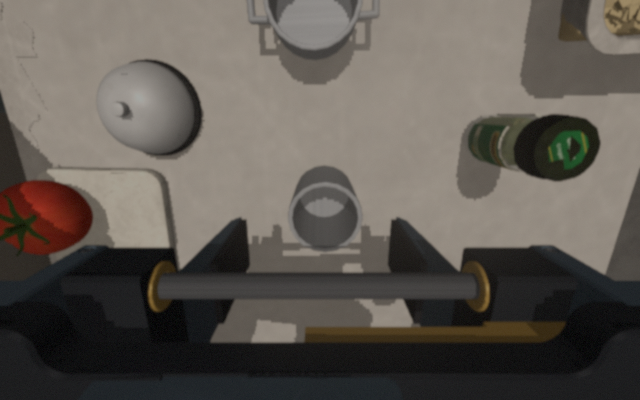

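The wrist view shows the liner rim centred at about (325,214), against a predicted (322,217). They agree to about 2.5 mm.

```bash
python3 - <<'E'
from h import *
print(ray('w1',325,214,80), state()['ee_pos'])
E
```

```text
[ 564.77101138 -199.91012953   80.        ] [ 561.72051058 -199.95921962  134.79631804]
```

```bash
python3 -m creep '[[0,-1.5,1.5,20,0,0,0],[0,0,0,30,0,0,0],[0,0,0,22,0,0,0],[0,0,0,8,0,0,0],[0,0,0,0,0,0,0]]' && python3 -m creep '[[0.1,0,0,0,0,0,0],[0.2,0,0,0,0,0,0],[0.25,0,0,0,0,0,0],[0.3,0,0,0,0,0,0]]' 20
```

```text
time_s: 4.25
ee_pos: [563.7, -202.0, 55.0]
ee_rot: [179.9, 0.0, 90.0]
force: [-0.3, -1.0, 0.9]
gripper_width: 91.0
time_s: 4.75
ee_pos: [563.6, -202.3, 54.3]
ee_rot: [179.9, 0.0, 90.0]
force: [1.3, 1.1, 0.1]
gripper_width: 64.6
```

```bash
python3 -m creep '[[0.32,0,0,0,0,0,0],[0.35,0,0,0,0,0,0],[0.5,0,0,0,0,0,0],[0.6,0,0,0,0,0,0],[1,0,0,0,0,0,0]]' 25; python3 - <<'E'
from h import *
snap('wrist','w2')
E
```

```text
time_s: 5.38
ee_pos: [563.7, -202.3, 54.3]
ee_rot: [179.9, 0.0, 90.0]
force: [3.3, 0.4, 3.3]
gripper_width: 62.3
```

View pics/w2.png

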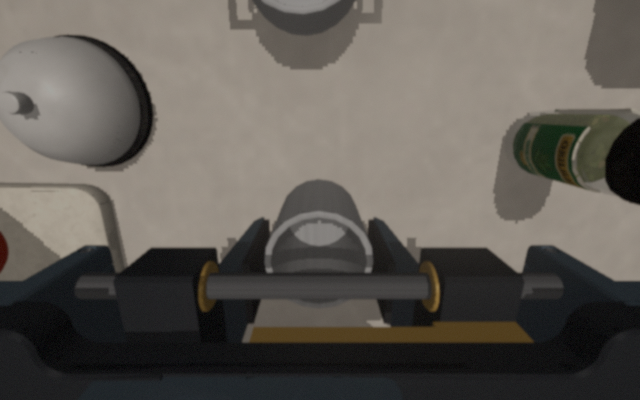

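The wrist view shows the liner between the pads, its rim spanning x 266–373 with the far edge at about y=212. I'll work out where it sits along the pads.

```bash
python3 - <<'E'
from h import *
p=ray('w2',319,212,80);l=ray('w2',266,253,80);r=ray('w2',373,253,80)
print(p, 'cy',p[1]-31,'cx',(l+r)/2, r[0]-l[0])
E
python3 -m creep '[[1,0,0,-10,0,0,0],[1,0,0,-20,0,0,0],[1,0,0,-40,0,0,0],[1,0,0,-20,0,0,0],[1,0,0,0,0,0,0]]'
```

```text
[ 564.30968358 -173.53820824   80.        ] cy -204.53820824298833 cx [ 564.60368958 -197.86863619   80.        ] 59.848716998383566
time_s: 6.05
ee_pos: [562.9, -202.4, 145.1]
ee_rot: [179.9, 0.0, 90.0]
force: [-0.0, -0.5, -1.9]
gripper_width: 62.1
```

```bash
python3 -m creep '[[1,30,-2,0,0,0,0],[1,50,-4,0,0,0,0],[1,50,-3,0,0,0,0],[1,38.5,-2.5,0,0,0,0],[1,0,0,0,0,0,0]]';python3 -m creep '[[1,0,0,20,0,0,0],[1,0,0,0,0,0,0],[1,0,0,0,0,0,0]]'; python3 - <<'E'
from h import *
snap('scene','s3');snap('top','t3');snap('wrist','w3')
crop('s3',300,100,420,260,4,'s3a');crop('t3',300,150,400,230,8,'t3a');print(state()['ee_pos'])
E
```

```text
time_s: 6.68
ee_pos: [549.7, -31.4, 142.2]
ee_rot: [-179.7, -0.0, 90.2]
force: [-0.1, -1.3, -1.5]
gripper_width: 62.3
time_s: 7.05
ee_pos: [551.5, -34.4, 123.7]
ee_rot: [-179.9, 0.0, 89.9]
force: [0.5, -0.4, -1.3]
gripper_width: 62.5
[551.9916753  -34.1162812  124.43617392]
```

View pics/s3a.png

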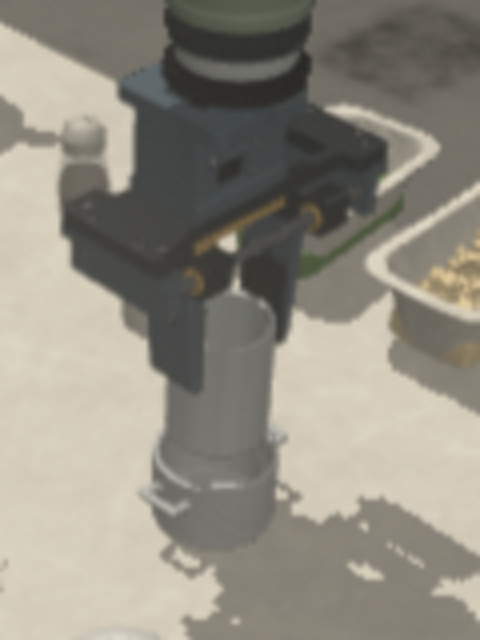

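View pics/t3a.png

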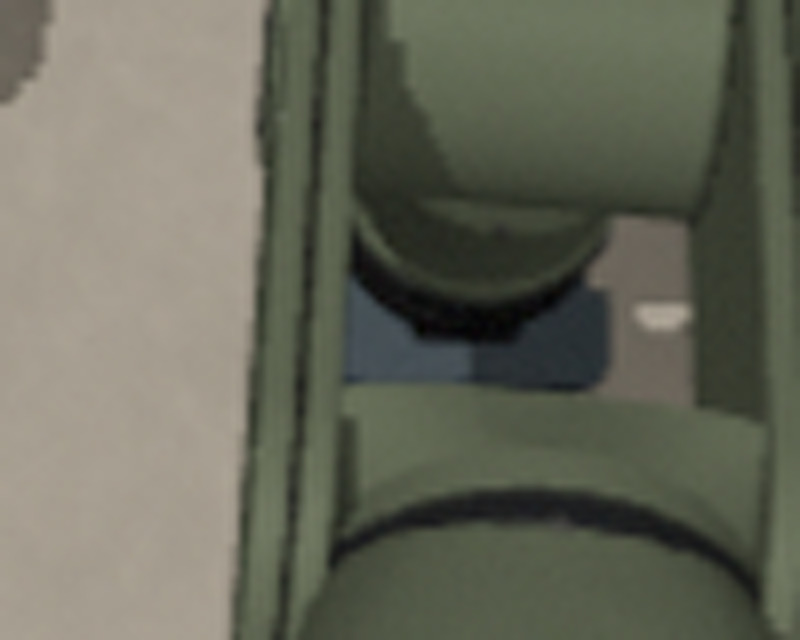

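View pics/w3.png

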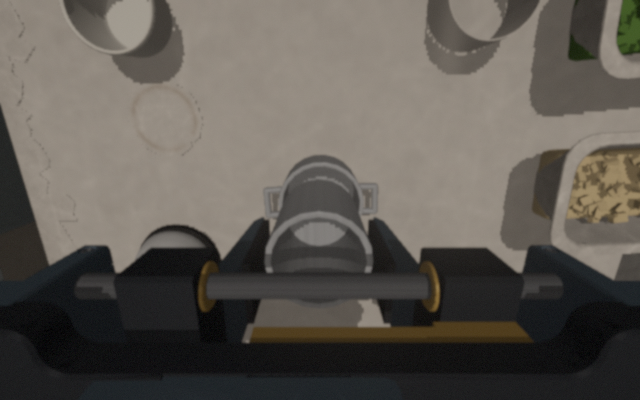

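The scene view shows the liner hanging over the crock. The wrist view shows the crock's ears at x 264–378 and its far rim edge at y≈155. I'll check these against prediction.

```bash
python3 - <<'E'
from h import *
crop('w3',240,130,400,310,4,'w3a')
print('crock far', ray('w3',320,155,50), 'rim l/r', ray('w3',264,200,40),ray('w3',378,200,40))
print('liner far', ray('w3',319,212,80+124.4-54.3))
E
```

```text
crock far [553.64621813  10.2238527   50.        ] rim l/r [501.75559218 -32.99108066  40.        ] [607.56483888 -33.09210494  40.        ]
liner far [552.57496761  -5.40606847 150.1       ]
```

View pics/w3a.png

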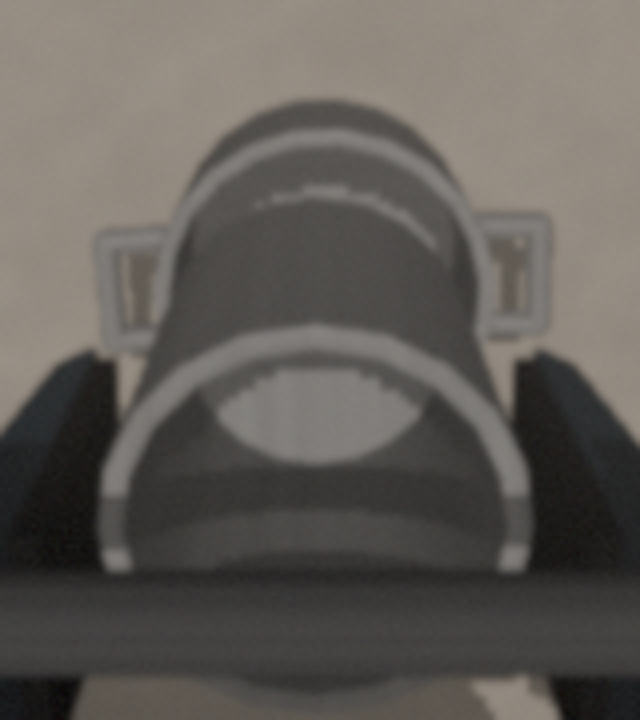

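```bash
python3 - <<'E'
from h import *
a=np.linspace(0,2*np.pi,181)
from scipy.optimize import minimize
def far(x,y,z,r):
    p=np.array([proj('w3',(x+r*np.cos(t),y+r*np.sin(t),z)) for t in a]);return p[:,0].min(),p[:,0].max(),p[:,1].min()
print('crock pred',far(551.6,-33.8,50,38.5),'obs 278.8? 361.3? 161.5')
for y in(-36,-34,-32,-30):print(y,far(552,y,50,38.5)[2])
for y in(-38,-36,-34):print('liner',far(552,y,150.1,31),y,'obs 264.5 373.2 211.3')
E
```

```text
crock pred (np.float64(274.6581710404729), np.float64(360.7018537236717), np.float64(161.44453425084663)) obs 278.8? 361.3? 161.5
-36 163.9868080810912
-34 161.67579365753343
-32 159.3539640834178
-30 157.0212432611119
liner (np.float64(263.2882416871869), np.float64(372.71373980199775), np.float64(214.802293514157)) -38 obs 264.5 373.2 211.3
liner (np.float64(263.08917596343383), np.float64(372.9035361173302), np.float64(211.28463774258253)) -36 obs 264.5 373.2 211.3
liner (np.float64(262.88869041000174), np.float64(373.0946862337744), np.float64(207.7405314720289)) -34 obs 264.5 373.2 211.3
```

Relative to the liner in hand, the crock is about +1 mm in x and +2 mm in y. I'll correct for that and lower.

```bash
python3 -m creep '[[1,1.8,0.7,0,0,0,0],[1,0,0,10,0,0,0],[1,0,0,10,0,0,0],[1,0,0,8,0,0,0],[1,0,0,0,0,0,0]]'; python3 -m creep '[[1,0,0,8,0,0,0],[1,0,0,8,0,0,0],[1,0,0,8,0,0,0],[1,0,0,0,0,0,0]]'
```

```text
time_s: 7.82
ee_pos: [551.9, -31.8, 95.0]
ee_rot: [-179.9, -0.0, 90.0]
force: [0.5, 0.5, -1.3]
gripper_width: 62.7
time_s: 8.32
ee_pos: [552.0, -31.9, 71.2]
ee_rot: [-179.9, -0.0, 90.0]
force: [-0.7, 0.2, -1.8]
gripper_width: 62.4
```

```bash
python3 -m creep '[[1,0,0,4,0,0,0],[1,0,0,4,0,0,0],[1,0,0,2,0,0,0],[1,0,0,0,0,0,0]]'; python3 -m creep '[[1,0,0,1,0,0,0],[1,0,0,0.5,0,0,0],[1,0,0,0,0,0,0]]'
```

```text
time_s: 8.82
ee_pos: [552.2, -31.9, 61.8]
ee_rot: [-180.0, -0.0, 90.0]
force: [-0.1, -0.8, -0.7]
gripper_width: 62.2
time_s: 9.2
ee_pos: [552.4, -31.9, 60.4]
ee_rot: [180.0, -0.0, 90.0]
force: [-0.1, -0.0, -1.5]
gripper_width: 62.2
```

```bash
python3 -m creep '[[1,0,0,0.7,0,0,0],[1,0,0,0,0,0,0]]'; python3 -m creep '[[1,0,0,0.7,0,0,0],[1,0,0,0,0,0,0]]'
```

```text
time_s: 9.45
ee_pos: [552.3, -31.9, 59.7]
ee_rot: [-180.0, -0.0, 90.0]
force: [0.1, -0.3, 0.4]
gripper_width: 62.2
time_s: 9.7
ee_pos: [552.5, -31.9, 59.3]
ee_rot: [180.0, -0.0, 90.0]
force: [-0.1, 0.5, 0.6]
gripper_width: 62.2
```

Contact: the force rose from -1.5 to +0.6 N at the expected height. Releasing.

```bash
python3 -m creep '[[1,0,0,0.4,0,0,0],[0.25,0,0,0,0,0,0],[0.1,0,0,0,0,0,0],[0,0,0,0,0,0,0],[0,0,0,0,0,0,0]]'; python3 -m creep '[[0,0,0,-15,0,0,0],[0,0,0,-40,0,0,0],[0,0,0,-50,0,0,0],[0,0,0,-20,0,0,0]]'
```

```text
time_s: 10.32
ee_pos: [552.4, -31.9, 58.5]
ee_rot: [-180.0, -0.0, 90.0]
force: [0.5, 0.6, -0.3]
gripper_width: 90.7
time_s: 10.82
ee_pos: [554.0, -32.0, 188.1]
ee_rot: [179.6, 0.0, 90.0]
force: [0.6, 0.9, -0.3]
gripper_width: 91.4
```

```bash
python3 -m creep '[[0,40,-8,0,0,0,0],[0,45,-8,0,0,0,0],[0,45,-8,0,0,0,0],[0,45,-8,0,0,0,0],[0,45,-8,0,0,0,0]]';python3 -m creep '[[0,45,-8,0,0,0,0],[0,35.2,-9,20,0,0,0],[0,0,0,30,0,0,0],[0,0,0,0,0,0,0],[0,0,0,0,0,0,0]]'; python3 - <<'E'
from h import *
snap('scene','s4');snap('wrist','w4');snap('top','t4')
crop('t4',310,160,400,230,8,'t4a');crop('s4',300,160,420,260,6,'s4a');print(state()['ee_pos'],proj('w4',(495.5,268.3,64)),proj('w4',(495.5,268.3,18)))
E
```

```text
time_s: 11.45
ee_pos: [512.3, 189.6, 184.9]
ee_rot: [179.9, -0.0, 90.0]
force: [0.5, -0.3, 1.3]
gripper_width: 91.0
time_s: 12.08
ee_pos: [496.3, 268.4, 135.1]
ee_rot: [179.9, -0.1, 89.9]
force: [0.5, -0.3, 0.8]
gripper_width: 91.4
[496.42315504 268.27895604 135.19584107] [316.73437089 205.81775106] [316.88356916 191.84118272]
```

View pics/t4a.png

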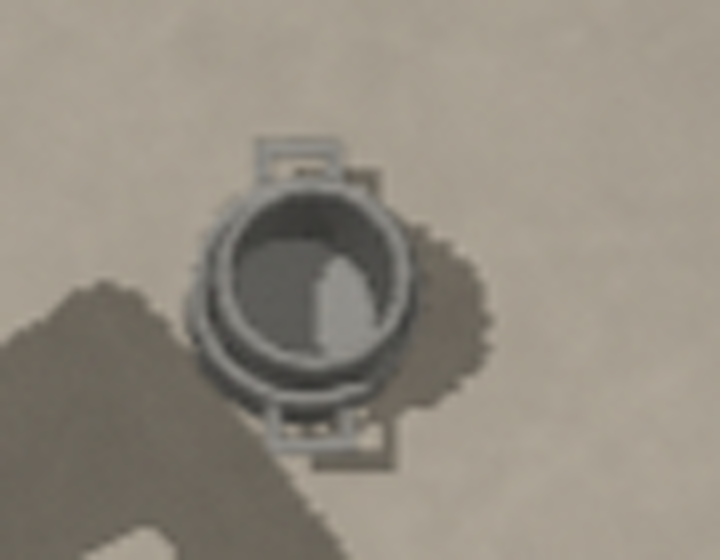

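View pics/s4a.png

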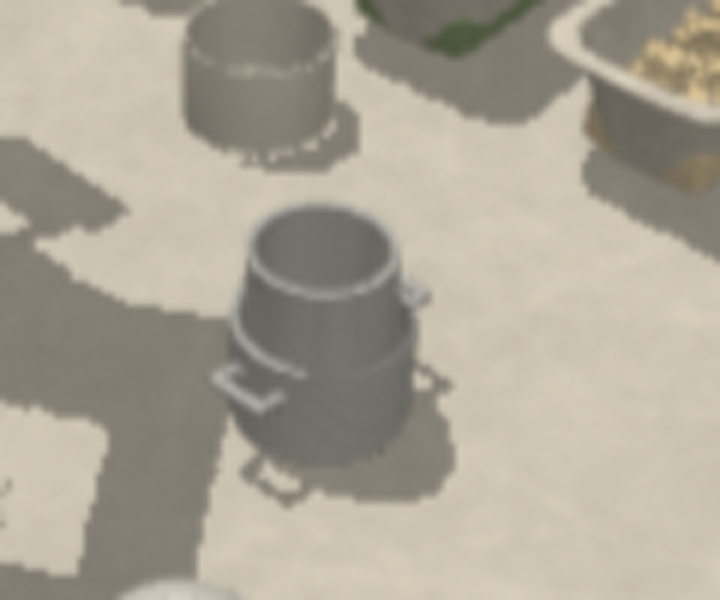

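View pics/w4.png

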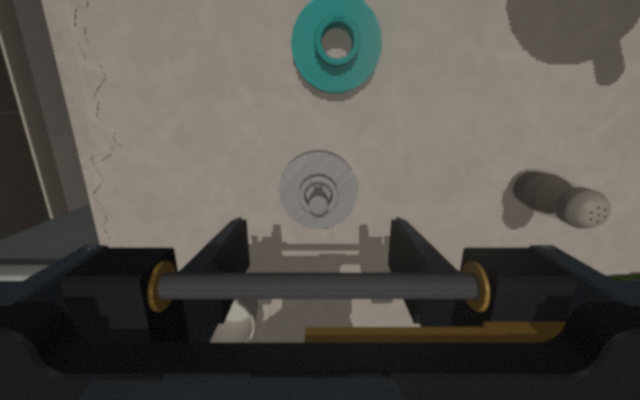

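The liner stands upright and seated in the crock, and the crock hasn't moved. The lid knob is at wrist (319,205), within 2 mm of prediction. I'll fit the liner rim, then descend onto the knob.

```bash
python3 - <<'E'
from h import *
from scipy.optimize import least_squares
def c(x,s,o): return (x+.5)/s-.5+o
t=[c(215,8,310),c(413,8,310),c(180,8,160),c(370,8,160)];s=[c(246,6,300),c(402,6,300),c(202,6,160),c(298,6,160)]
a=np.linspace(0,2*np.pi,181)
def ext(fn,x,y,z,r):
    p=np.array([proj(fn,(x+r*np.cos(t),y+r*np.sin(t),z)) for t in a]);return np.array([p[:,0].min(),p[:,0].max(),p[:,1].min(),p[:,1].max()])
for z in(85,):
    for v in([('t4',t)],[('s4',s)],[('t4',t),('s4',s)]):
        q=least_squares(lambda p:np.concatenate([ext(n,p[0],p[1],z,31)-o for n,o in v]),[550,-33]);print(q.x,np.round(q.fun,1))
print(ray('w4',319,205,64),ray('w4',318.5,190,18))
E
python3 -m creep '[[0,0,0.2,30,0,0,0],[0,0,0,35,0,0,0],[0,0,0,22,0,0,0],[0,0,0,8,0,0,0],[0,0,0,0,0,0,0]]'
```

```text
[552.54409462 -32.96250573] [ 0.2 -0.2 -0.   0. ]
[550.1034838  -33.22865954] [-0.1  0.1 -0.2  0.2]
[551.54089842 -32.79962213] [ 0.2 -0.3  0.3  0.4  0.2  0.4 -0.5 -0.2]
[497.50887135 269.0596109   64.        ] [497.18190196 270.2803884   18.        ]
time_s: 12.85
ee_pos: [496.1, 268.3, 39.1]
ee_rot: [180.0, -0.0, 90.0]
force: [1.2, 0.7, 0.1]
gripper_width: 91.6
```

```bash
python3 -m creep '[[0.2,0,0,0,0,0,0],[0.4,0,0,0,0,0,0],[0.55,0,0,0,0,0,0],[0.65,0,0,0,0,0,0],[0.7,0,0,0,0,0,0]]' 10;  python3 - <<'E'
from h import *
snap('wrist','w5')
crop('w5',230,130,410,280,4,'w5a')
E
```

```text
time_s: 13.48
ee_pos: [495.7, 268.3, 38.7]
ee_rot: [180.0, -0.0, 90.0]
force: [0.4, 0.6, -0.2]
gripper_width: 43.9
```

View pics/w5a.png

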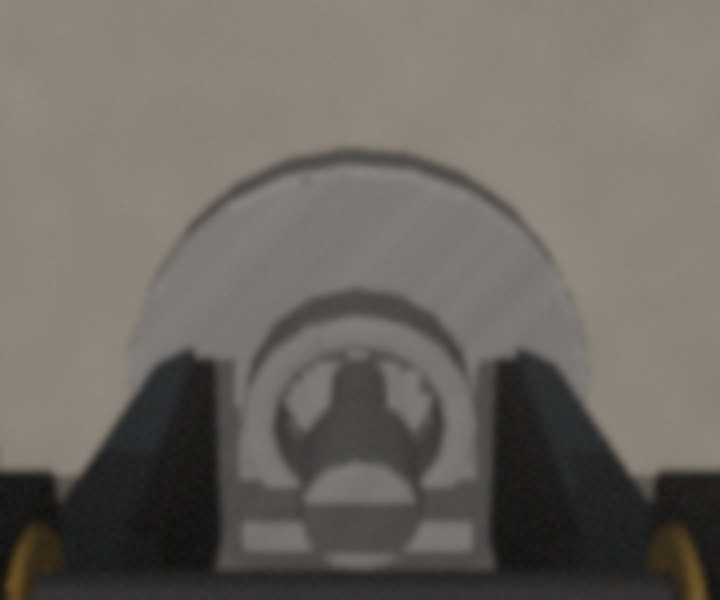

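The knob sits nearly centred between the pads, and the outer lid is concentric with it. Closing.

```bash
python3 -m creep '[[0.75,0,0,0,0,0,0],[0.8,0,0,0,0,0,0],[0.85,0,0,0,0,0,0],[1,0,0,0,0,0,0],[1,0,0,0,0,0,0]]' 25;python3 -m creep '[[1,0,0,0,0,0,0],[1,0,0,0,0,0,0]]'
```

```text
time_s: 14.15
ee_pos: [495.8, 268.4, 38.6]
ee_rot: [180.0, -0.0, 90.0]
force: [0.3, 0.3, -2.1]
gripper_width: 17.5
time_s: 14.4
ee_pos: [495.7, 268.4, 38.6]
ee_rot: [180.0, -0.0, 90.0]
force: [0.4, -0.8, -0.5]
gripper_width: 17.2
```

```bash
python3 -m creep '[[1,0,0,-3,0,0,0],[1,0,0,-8,0,0,0],[1,0,0,-15,0,0,0],[1,0,0,-15,0,0,0],[1,0,0,0,0,0,0]]'; python3 - <<'E'
from h import *
snap('wrist','w6');snap('scene','s6')
crop('w6',230,130,410,280,4,'w6a');crop('s6',200,80,330,210,5,'s6a')
print(state()['ee_pos'],state()['force'],state()['torque'])
E
```

```text
time_s: 15.02
ee_pos: [496.9, 268.9, 81.7]
ee_rot: [179.8, -0.1, 90.0]
force: [0.0, -0.6, -3.2]
gripper_width: 17.2
[495.63124564 268.32039093  79.99696222] [ 0.1999728   0.07048038 -3.19917338] [-0.0844537   0.04450416  0.00952804]
```

View pics/w6a.png

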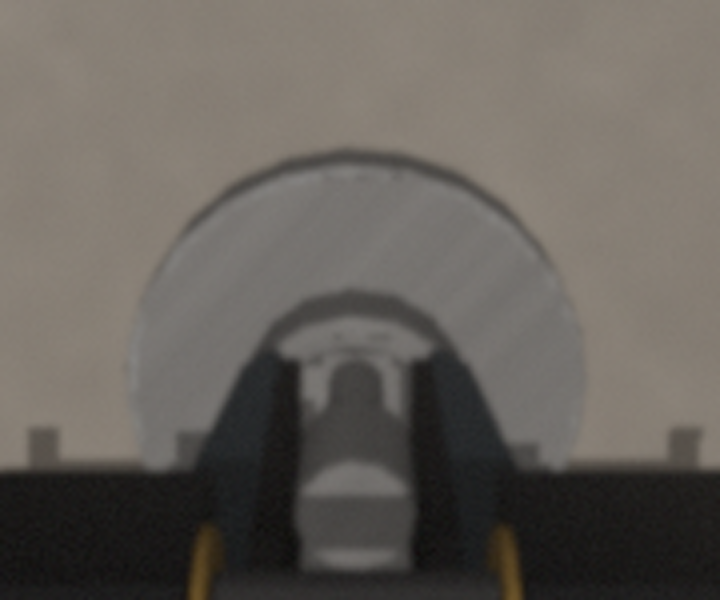

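View pics/s6a.png

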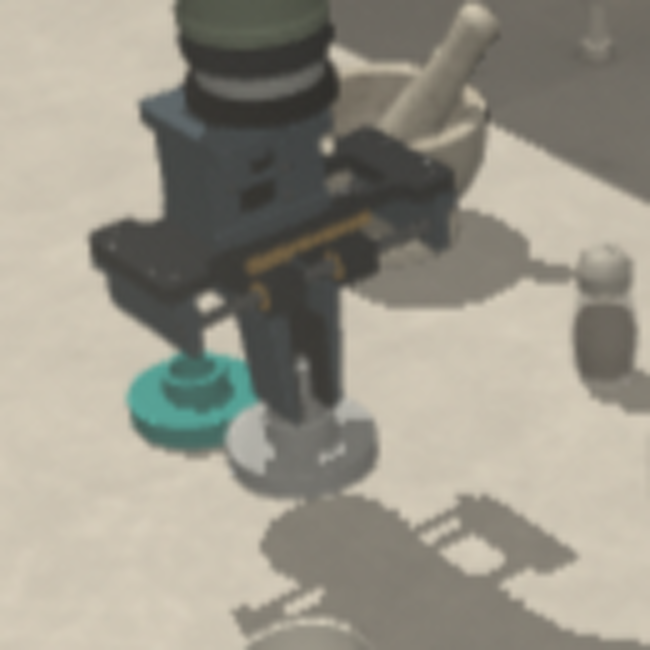

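Both lids came up together and level, and the 2.6 N weight matches. I'll raise them and carry them over the liner.

```bash
python3 -m creep '[[1,0,0,-15,0,0,0],[1,0,0,-25,0,0,0],[1,0,0,-25,0,0,0],[1,0,0,-15,0,0,0],[1,-10,2,0,0,0,0]]';python3 -m creep '[[1,-25,5,0,0,0,0],[1,-35,7,0,0,0,0],[1,-40,8,0,0,0,0],[1,-40,8,0,0,0,0],[1,-40,8,0,0,0,0]]';python3 -m creep '[[1,-40,8,0,0,0,0],[1,-35,6,0,0,0,0],[1,-22,3,0,0,0,0],[1,-10,1,0,0,0,0],[1,-4.6,0.3,0,0,0,0]]';python3 -m creep '[[1,0,0,10,0,0,0],[1,0,0,5,0,0,0],[1,0,0,0,0,0,0],[1,0,0,0,0,0,0]]'; python3 - <<'E'
from h import *
snap('wrist','w7');snap('scene','s7')
crop('w7',230,130,410,280,4,'w7a');crop('s7',290,80,420,240,5,'s7a')
print(state()['ee_pos'],state()['force'],state()['torque'])
E
```

```text
time_s: 15.75
ee_pos: [498.3, 258.7, 160.8]
ee_rot: [179.9, -0.1, 90.0]
force: [0.4, 0.1, -2.3]
gripper_width: 17.1
time_s: 16.38
ee_pos: [532.8, 76.3, 158.4]
ee_rot: [-179.9, 0.0, 90.0]
force: [-0.1, -1.2, -2.3]
gripper_width: 17.1
time_s: 17.0
ee_pos: [551.3, -33.6, 158.9]
ee_rot: [-179.9, -0.0, 89.9]
force: [-0.3, 0.4, -2.6]
gripper_width: 17.2
time_s: 17.5
ee_pos: [551.9, -32.9, 144.7]
ee_rot: [180.0, -0.0, 90.0]
force: [-0.1, 0.1, -2.7]
gripper_width: 16.8
[552.06357248 -33.1201879  144.88292037] [-1.07277595 -0.64615792 -3.91306122] [-0.07329248  0.07097181 -0.01255449]
```

View pics/w7a.png

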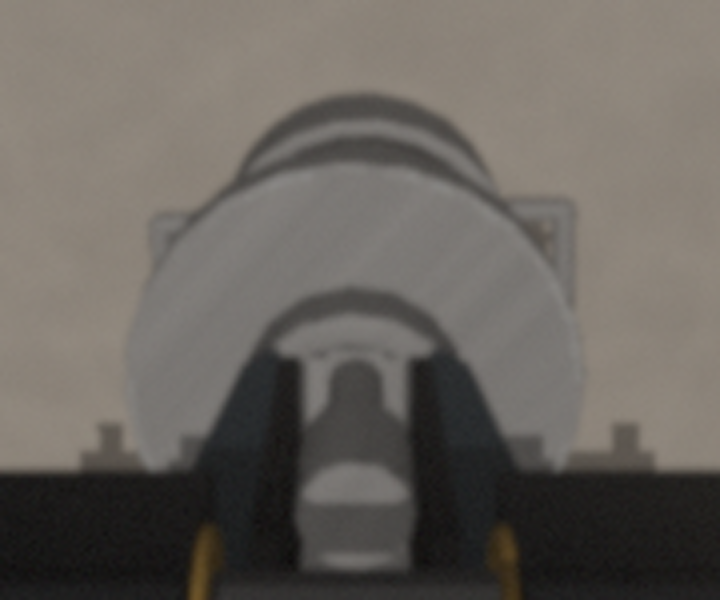

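View pics/s7a.png

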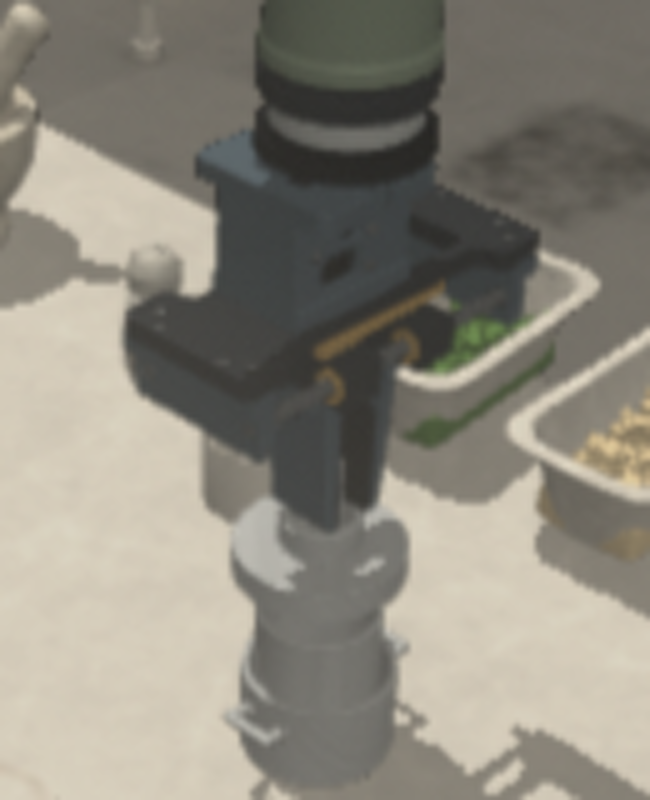

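```bash
python3 - <<'E'
from h import *
from scipy.optimize import least_squares
z=144.9-38.6
print('lid',ray('w7',230+354.5/4,222,z+18)[0],'ears',ray('w7',230+150/4,185,40)[0],ray('w7',230+577/4,185,40)[0])
# far edges: lid skirt top edge (bright) crop y163; crock rim far edge outer crop y117
a=np.linspace(0,2*np.pi,181)
far=lambda y,z,r,x=552:min(proj('w7',(x+r*np.cos(t),y+r*np.sin(t),z))[1] for t in a)
s=lambda obs,z,r:least_squares(lambda p:far(p[0],z,r)-obs,[-33.]).x
print('lid y',s(130+161/4,z+18,41.5),'crock y',s(130+117/4,50,38.5))
# scene: lid
fn='s7'
p=np.array([proj(fn,(552+41.5*np.cos(t),-33.3+41.5*np.sin(t),z+18)) for t in a]);print((p.min(0)-[290,80])*5,(p.max(0)-[290,80])*5)
E
```

```text
lid 552.4078767014392 ears 502.0017278178649 607.3258729138115
lid y [-32.25404307] crock y [-33.9139524]
[234.55059701 485.06378057] [414.45703022 592.83350607]
```

Lid and liner are aligned to about 1 mm, within the 2.5 mm clearance and the plug taper. I'll lower slowly.

```bash
python3 -m creep '[[1,-0.5,0,8,0,0,0],[1,0,0,8,0,0,0],[1,0,0,4,0,0,0],[1,0,0,4,0,0,0],[1,0,0,0,0,0,0]]';python3 -m creep '[[1,0,0,2,0,0,0],[1,0,0,2,0,0,0],[1,0,0,1,0,0,0],[1,0,0,0,0,0,0]]'
```

```text
time_s: 18.23
ee_pos: [551.7, -33.8, 120.3]
ee_rot: [-180.0, -0.0, 90.0]
force: [-0.2, 0.6, -1.2]
gripper_width: 17.5
time_s: 18.73
ee_pos: [551.8, -33.8, 115.6]
ee_rot: [-180.0, -0.0, 90.0]
force: [-1.2, -0.6, -2.1]
gripper_width: 17.3
```

```bash
python3 -m creep '[[1,0,0,0.7,0,0,0],[1,0,0,0.5,0,0,0],[1,0,0,0,0,0,0]]';python3 -m creep '[[1,0,0,0.6,0,0,0],[1,0,0,0,0,0,0]]';python3 -m creep '[[1,0,0,0.5,0,0,0],[1,0,0,0,0,0,0]]'
```

```text
time_s: 19.1
ee_pos: [551.8, -33.8, 114.4]
ee_rot: [-180.0, -0.0, 90.0]
force: [-0.2, 0.9, -2.9]
gripper_width: 17.5
time_s: 19.35
ee_pos: [551.8, -33.8, 113.8]
ee_rot: [-180.0, -0.0, 90.0]
force: [-0.1, -0.4, -2.1]
gripper_width: 17.3
time_s: 19.6
ee_pos: [552.0, -33.8, 113.6]
ee_rot: [180.0, -0.0, 90.0]
force: [-0.3, -0.1, -0.8]
gripper_width: 17.5
```

```bash
python3 -m creep '[[1,0,0,0.4,0,0,0],[1,0,0,0,0,0,0]]';python3 -m creep '[[1,0,0,0.4,0,0,0],[1,0,0,0,0,0,0]]'; python3 - <<'E'
from h import *
snap('wrist','w8');snap('scene','s8')
crop('w8',230,130,410,280,4,'w8a');crop('s8',290,80,420,240,5,'s8a')
E
```

```text
time_s: 19.85
ee_pos: [552.1, -33.8, 113.5]
ee_rot: [180.0, 0.0, 90.0]
force: [-0.6, -0.6, 3.7]
gripper_width: 17.4
time_s: 20.1
ee_pos: [552.1, -33.8, 113.5]
ee_rot: [179.9, -0.0, 90.0]
force: [-1.6, 1.3, 5.5]
gripper_width: 17.1
```

View pics/s8a.png

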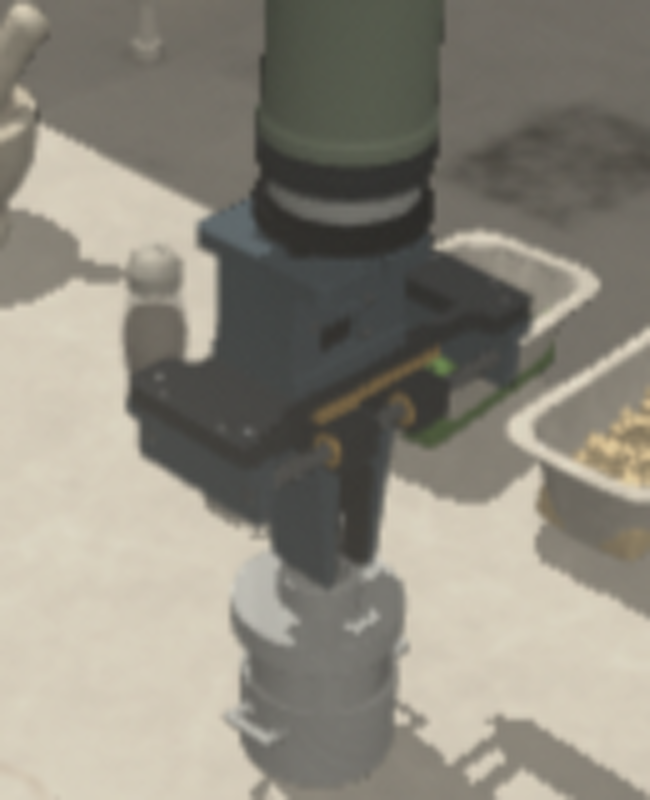

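View pics/w8a.png

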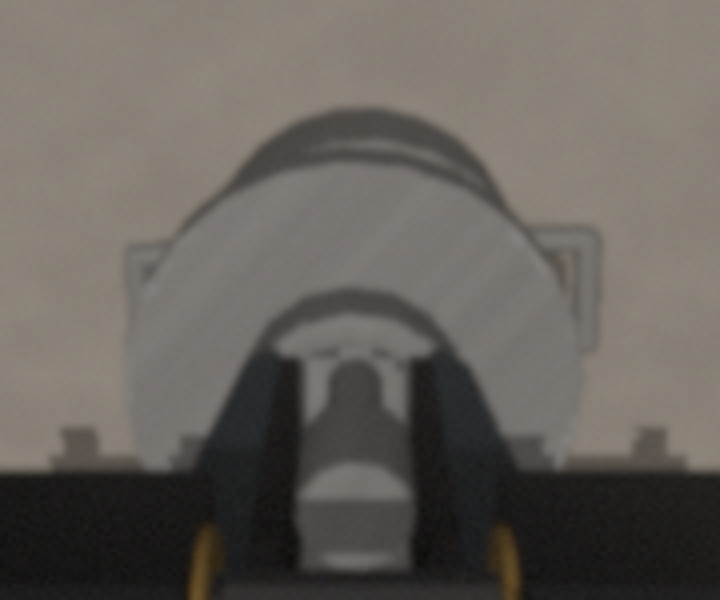

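The lids are seated at the expected height with the skirt level. I'll take off the preload and release the knob.

```bash
python3 -m creep '[[1,0,0,-0.6,0,0,0],[1,0,0,0,0,0,0]]' 5;python3 -m creep '[[0.8,0,0,0,0,0,0],[0.7,0,0,0,0,0,0],[0.5,0,0,0,0,0,0],[0.35,0,0,0,0,0,0],[0.3,0,0,0,0,0,0]]'; python3 - <<'E'
from h import *
snap('wrist','w9');snap('scene','s9')
crop('w9',230,130,410,280,4,'w9a')
print(state()['ee_pos'],state()['force'],state()['gripper_width'])
E
```

```text
time_s: 20.45
ee_pos: [552.1, -33.8, 113.4]
ee_rot: [180.0, 0.0, 90.0]
force: [-1.1, -0.0, 4.2]
gripper_width: 17.5
time_s: 21.08
ee_pos: [551.9, -33.8, 113.1]
ee_rot: [180.0, -0.0, 90.0]
force: [0.5, -0.1, -0.3]
gripper_width: 54.6
[551.83540219 -33.775186   113.09577245] [0.75556418 0.14576996 0.84415063] 61.78803964019713
```

View pics/w9a.png

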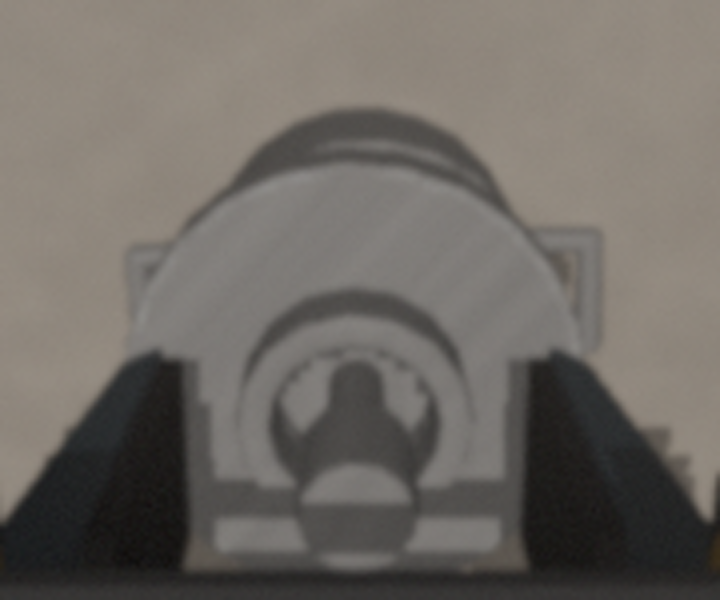

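The lids stay put: knob, collar (238–478) and pads (185, 526) are concentric to within 0.5 mm. I'll lower around the collar.

```bash
python3 -m creep '[[0.35,0,0,6,0,0,0],[0.35,0,0,6,0,0,0],[0.35,0,0,4,0,0,0],[0.35,0,0,0,0,0,0]]' 5; python3 -m creep '[[0.45,0,0,0,0,0,0],[0.5,0,0,0,0,0,0],[0.52,0,0,0,0,0,0],[0.53,0,0,0,0,0,0]]' 5;python3 - <<'E'
from h import *
snap('wrist','w10')
crop('w10',230,130,410,280,4,'w10a')
print(state()['ee_pos'],state()['force'],state()['gripper_width'])
E
```

```text
time_s: 21.68
ee_pos: [551.5, -33.8, 96.6]
ee_rot: [-179.9, -0.0, 90.0]
force: [0.4, 0.4, 0.2]
gripper_width: 59.2
time_s: 22.18
ee_pos: [551.9, -33.8, 97.2]
ee_rot: [180.0, -0.0, 90.0]
force: [0.6, 0.1, -0.7]
gripper_width: 42.9
[551.88769778 -33.79739438  97.20909784] [-0.45942782  0.28831662 -0.71110434] 42.77191268379006
```

View pics/w10a.png

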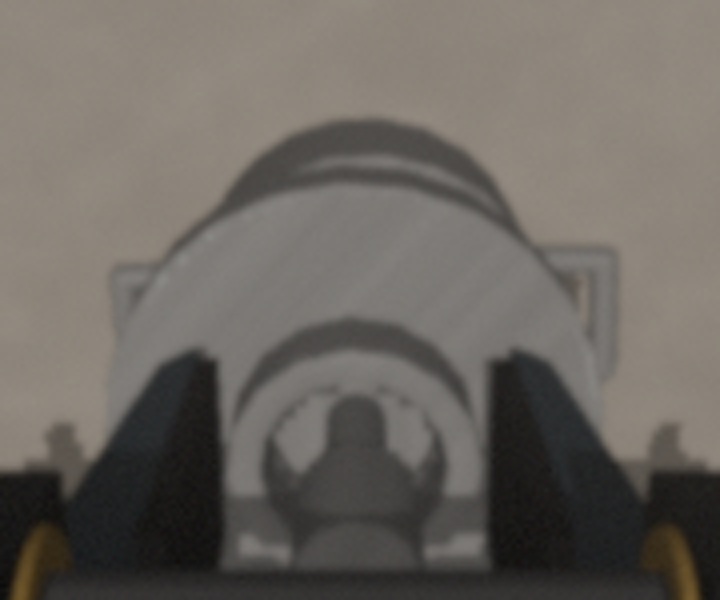

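The collar sits between the pads with about 1 mm on each side. I'll close gently, then firm up.

```bash
python3 -m creep '[[0.55,0,0,0,0,0,0],[0.56,0,0,0,0,0,0],[0.57,0,0,0,0,0,0],[0.6,0,0,0,0,0,0],[0.7,0,0,0,0,0,0]]' 5; python3 -m creep '[[1,0,0,0,0,0,0],[1,0,0,0,0,0,0],[1,0,0,0,0,0,0]]' 20
```

```text
time_s: 22.85
ee_pos: [551.8, -33.8, 97.2]
ee_rot: [-180.0, -0.0, 90.0]
force: [-0.8, -0.4, 0.8]
gripper_width: 39.6
time_s: 23.22
ee_pos: [551.8, -33.8, 97.1]
ee_rot: [-180.0, -0.0, 90.0]
force: [0.4, 0.3, 1.1]
gripper_width: 38.9
```

```bash
python3 -m creep '[[1,0,0,-1,0,0,0],[1,0,0,-2,0,0,0],[1,0,0,-4,0,0,0],[1,0,0,-6,0,0,0],[1,0,0,0,0,0,0]]'; python3 - <<'E'
from h import *
snap('wrist','w11');snap('scene','s11')
crop('w11',230,130,410,280,4,'w11a');crop('s11',290,80,420,240,5,'s11a')
print(state()['ee_pos'],state()['force'],state()['gripper_width'])
E
```

```text
time_s: 23.85
ee_pos: [552.4, -33.8, 110.9]
ee_rot: [179.9, 0.0, 90.0]
force: [0.3, 0.1, -1.6]
gripper_width: 39.1
[551.91736788 -33.77982484 110.2902247 ] [-0.05644798  0.11512591 -1.90535632] 39.274495433653456
```

View pics/s11a.png

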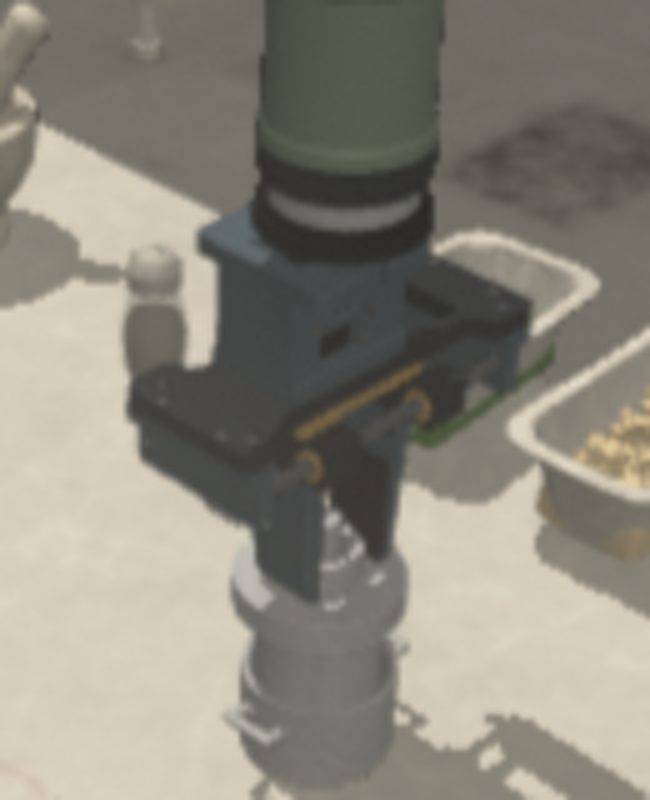

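View pics/w11a.png

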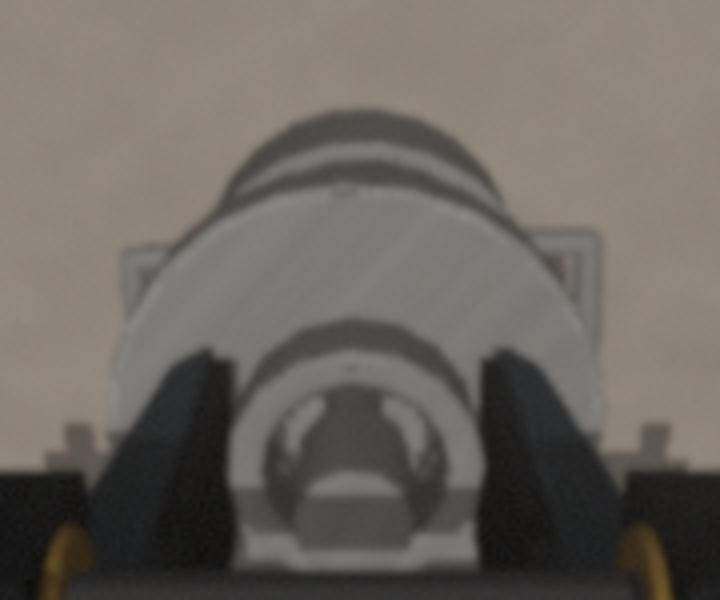

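The outer lid is rising and the knob stays behind inside the collar, still centred. I'll continue straight up.

```bash
python3 -m creep '[[1,0,0,-6,0,0,0],[1,0,0,-10,0,0,0],[1,0,0,-12,0,0,0],[1,0,0,-12,0,0,0],[1,0,0,-12,0,0,0]]';python3 -m creep '[[1,0,0,-14,0,0,0],[1,0,0,-16,0,0,0],[1,0,0,-16,0,0,0],[1,0,0,-14,0,0,0],[1,0,0,-10,0,0,0]]';python3 -m creep '[[1,0,0,-4,0,0,0],[1,0,0,0,0,0,0],[1,0,0,0,0,0,0],[1,0,0,0,0,0,0]]'; python3 - <<'E'
from h import *
snap('wrist','w12');snap('scene','s12');snap('top','t12')
crop('s12',270,60,420,240,4,'s12a');crop('w12',200,80,440,300,3,'w12a')
print(state()['ee_pos'],state()['ee_rot'],state()['force'],state()['gripper_width'])
E
```

```text
time_s: 24.58
ee_pos: [552.0, -33.8, 163.3]
ee_rot: [180.0, -0.0, 90.0]
force: [0.4, 1.0, -2.3]
gripper_width: 39.4
time_s: 25.2
ee_pos: [552.1, -33.8, 233.2]
ee_rot: [179.9, -0.0, 90.0]
force: [-0.3, -0.5, -1.1]
gripper_width: 39.2
time_s: 25.7
ee_pos: [551.6, -33.8, 235.6]
ee_rot: [-179.9, -0.0, 90.0]
force: [-0.3, 0.3, -1.1]
gripper_width: 39.0
[551.76701135 -33.79607192 235.88747419] [-1.79972689e+02 -6.94130594e-03  8.99805405e+01] [ 0.4271018   0.36854191 -1.03618668] 38.97261780251469
```

View pics/s12.png

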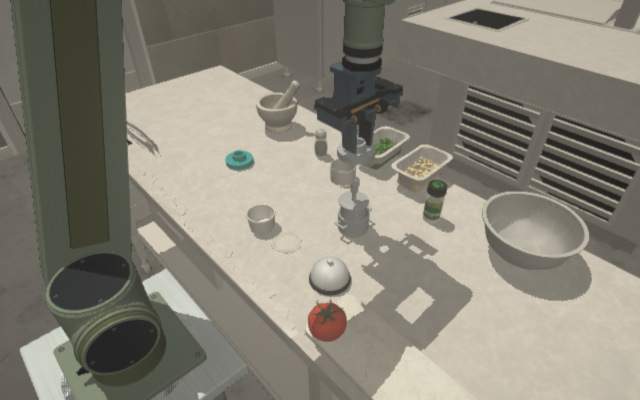

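View pics/s12a.png

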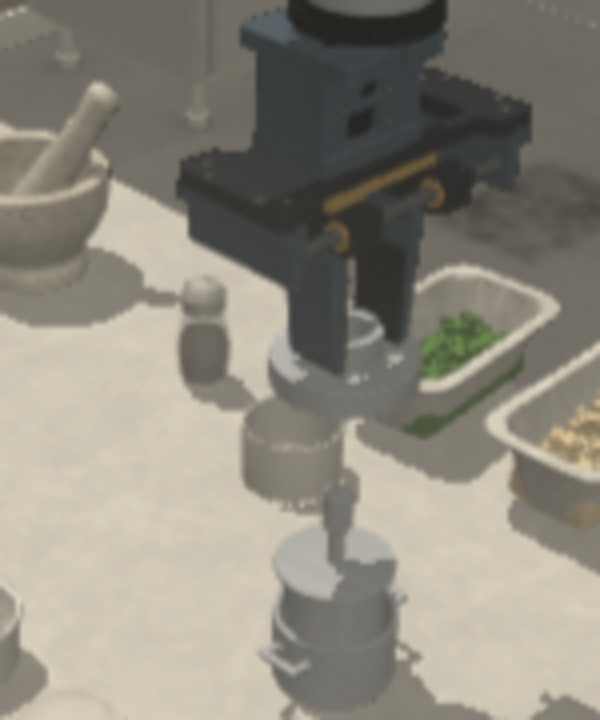

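View pics/w12a.png

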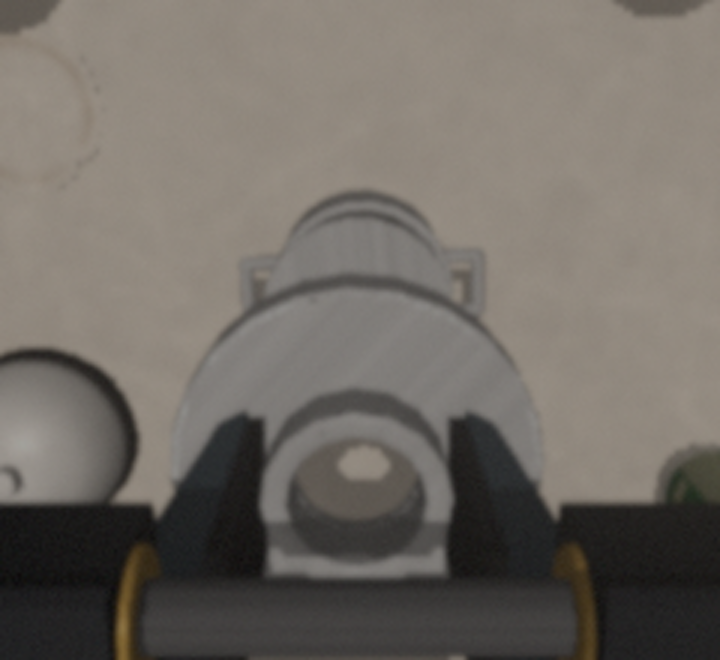

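The outer lid is held level about 138 mm above its seat, and the inner lid sits flat and centred on the liner with its knob upright. The bystanders look unmoved. One hold row to check everything is still, then I'll hand in.

```bash
python3 -m creep '[[1,0,0,0,0,0,0],[1,0,0,0,0,0,0]]'; python3 - <<'E'
from workcell import state, job_done
print(state()['qvel'], state()['gripper_width']); print(job_done())
E
```

```text
time_s: 26.1
ee_pos: [551.8, -33.8, 236.1]
ee_rot: [180.0, -0.0, 90.0]
force: [0.1, -0.1, -1.6]
gripper_width: 39.1
[ 0.079874   -0.09424703 -0.04357991 -0.0847636   0.1113753  -0.05525861] 39.14979888917139
the job is handed in; nothing more can be done
None
```

The job is done and handed in at about 26 s of the 61 s allowed. The liner stands in the crock, and both lids were carried together by the knob and set on it. I then took the outer lid by its collar and lifted it off straight up.

- **Outer lid:** at hand-in it was held level and still, about 139 mm above where it sat.
- **Inner lid:** the last pictures show it lying flat on the liner with its knob upright.
- **Crock and bystanders:** none of them appears to have moved; I judged this by eye and did not re-measure.
- **Forces:** the most I read at the wrist was about 5.5 N, while seating the lids, though I read it only at the end of each move.

No check failed. The cameras disagreed with each other by up to about 2.5 mm, which the clearances absorbed.

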